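# Hold a tool-rest bracket in the corner of the squaring fixture

### The arm

A 6-joint arm with a two-finger parallel gripper is mounted at the origin on the work surface. World frame = base frame: x ahead of the robot, y to its left, z up, the work surface at z = 0. Lengths are in mm, angles in degrees, forces in N, time in s.
With the tool pointing down it reaches from about 300 to 1000 mm from the base axis. Payload 5.1 kg.
Tool frame: the origin (TCP) lies at the very end of the fingers, on their centre line; the grasp point (between the pads) lies 19 mm behind it (manip.grasp_offset is the distance from the TCP to the grasp point, in mm); z points along the fingers, y is the direction in which the jaws open and shut (so a half turn about z gives the same grasp; the last joint's range is limited). The gripper opens to 95 mm and grips with 3 to 60 N. Pads are 20 mm wide; open, the fingers measure 119 mm over their backs; the gripper's body (75 mm by 180 mm) begins 59 mm behind the grasp point.
Start: joints at [-74.977, 7.093, 94.555, -0, 78.352, -4.733], TCP at [219.673, -611.742, 214.656] pointing down, gripper open.
Joint ranges: [-149.61, 149.61], [-58.7, 133.49], [1.44, 155.28], [-77.14, 257.14], [18.33, 153.61], [-166.67, 166.67]. Speed limits (degrees/s): [147.25, 147.25, 180, 180, 180, 180].

### API

Orientations are given as a 3x3 rotation matrix whose columns are the frame's x, y, z axes.
In Python, from cell import readout, capture, camera_model, manip, look_for gives the robot as it stands.
- The arm moves only by the tool step_arm, never from a script. Its argument "motion" is one flat list of numbers, 6 for each row, row after row: the shift along the tool's x, y, z in m, then the turn, a rotation vector about the tool's x, y, z in degrees. In form: [dx, dy, dz, wx, wy, wz, dx, dy, dz, wx, wy, wz, ...]. A call has 1 to 8 rows; each row shifts and turns the pose as measured when the row begins, along the tool's axes as they then stand; what a row does not reach is not made up. A row lasts 1/10 s, in which the tool goes at most 50 mm and 8.59 degrees, less where a joint would pass 70% of its speed; a pose out of reach is approached as far as the arm can. A call with a gripper value outside its range is refused whole. "jaw" is the finger opening in m, from 0 to 0.0951, set as the call begins (left out, the last holds). The fingers move at their own pace and stop on an object; "newtons" is the grip in N (left out, the last holds). Time passes only in rows, so rows that do not move let the fingers close. It gives the time, the measured TCP pose, the force and the opening at its end, in the units of the state.
- readout.get_obs(): the state, without advancing time (a new reading comes with each control period).
- capture(name): name is "scene" or "top" or "wrist"; returns the picture (480x640x3 uint8, red, green, blue); there is no depth.
- camera_model(name): a dict with "mtx" (3x3 intrinsics, pixels), "R" (3x3) and "t" (3): a world point X has camera coordinates R X + t. Camera axes: x right, y down, z forward; pixel columns grow to the right and rows downward; lengths in mm; the calibration is good to about 2 mm. The wrist camera is an equidistant fisheye: a pixel r from the principal point sees the ray r / f radians off the axis. A picture is of the moment at which its call begins: read the wrist's pose just before it. camera_model takes no time and is no camera call; for the wrist camera it gives the pose at the moment of the call.
- manip.close_job(): hands the job in, once; it reports no verdict.
Trained networks look in the newest picture that a camera, given by its name, has taken for a name from the list of things; names that differ only in an ending like _2 or _b are one class to them, and where a whole thing is asked for, a point or a joint stands for the part that bears it (a point fixed in the world has none). Each returns a list of dicts, best first, with "confidence" (0 to 1); they miss things now and then, are a little off and sometimes report something else, mostly with a low value. They report only what shows in the picture. A call takes as long as a camera call. They do not tell look-alikes from the thing itself.
- look_for(name, camera): "extent" ([centre column, centre row, width, height] in pixels, round what is visible of it).
The state is a dict: "time": time; "q": joint angles; "qd": joint speeds; "tau": joint torques, N m; "tool_pos": TCP position; "tool_rot": TCP orientation; "force": force on the tool from outside, world axes, zero at the start; "moment": the same for the moment, N m; "finger_gap": finger opening in mm.
Only numpy, scipy, OpenCV 4.12 (cv2) and the standard library are available. Lean on these libraries where they do the work, as an engineer would, in place of code of your own. Each camera call takes 0.05 s, during which the arm holds its last target. There are 200 camera calls.

### The job

Pick up the larger, L-shaped aluminium bracket and set its foot flat on the plate of the squaring fixture, with the free long edge of the foot (the side away from its upright wall) towards the long fence. Press it firmly into the corner so that the foot sits flush against both fences at once, and finish while still pressing and holding it there: do not let go. Leave the other loose things on the bench where they are.

Things in the scene. Friction and masses are not known exactly. Their poses are not given: they have to be found in the camera images.
- fixture: Squaring fixture, bolted to the bench: a dark steel base plate, 170 mm (its x) by 160 mm (its y), 12 mm thick, carrying two low steel fences that meet at its +x, +y corner. Origin: centre of the underside of the plate, on the bench top; z up. The whole fixture stands in different places and turned up to 0.35 rad. Its faces are ground and oiled (friction about 0.2).
- long_fence: The long fence, part of the fixture, rigid: 138 mm along the fixture's y, 18 mm thick, standing 14 mm above the plate (top 26 mm above the bench). Origin: centre of its underside. Its inner face looks to the fixture's -x and lies at fixture x = +55 mm.
- short_fence: The short fence, part of the fixture, rigid: 115 mm along the fixture's x, 18 mm thick, standing 14 mm above the plate. Origin: centre of its underside. Its inner face looks to the fixture's -y and lies at fixture y = +50 mm.
- fixture_corner (a point): The inner corner where the two fences' inner faces meet, at the level of the plate's top (fixture x +55, y +50, z +12 mm). Axes as the fixture's: the long fence lies to +x of it, the short fence to +y.
- bracket: Loose L-section aluminium bracket, 0.23 to 0.44 kg, upright on the bench, turned up to 1 rad. Foot 56 mm (its x) by 80 (y) by 16 thick; on the foot's -x edge an upright wall (x -28 to -16 mm), 80 long, top 66 mm above the underside: grip across it from above. Origin: centre of the foot's underside, z up. Home: axes along the fixture's, origin at fixture x +27, y +10, z +12 mm.
- bracket_corner (a point): The bottom corner of the bracket's foot at its +x, +y end (bracket x +28, y +40, z 0 mm), which goes into the fixture's corner. Axes as the bracket's.
- offcut: Leave alone: steel round bar offcut standing on end, 34 mm across, 60 mm tall. Origin: centre of its underside.
- tee: Leave alone: small aluminium bracket of inverted-T shape, foot 50 by 50 by 12 mm, a 10 mm thick wall in the middle up to 40 mm. Origin: centre of its underside.
- wrench: Leave alone: steel wrench lying flat, about 180 mm long. Origin: under its middle; it lies along its x.
- wheel: Leave alone: grey grinding wheel lying flat, 100 mm across, 20 mm thick, 20 mm bore. Origin: centre of its underside.
- brush: Leave alone: bench brush lying down, along its x. Origin: under its middle.
- stick: Leave alone: reddish dressing stone, a bar 100 by 25 by 25 mm along its x. Origin: centre of its underside.
- earmuffs: Leave alone: ear defenders lying flat, two white cups 60 mm high, 180 mm over the cups (its x), black band towards its +y. Origin: on the bench, midway between the cups.
Things that resemble listed ones, but are neither listed nor needed, are in the scene too. What is shaped like the bracket but brown is not meant.

How it is judged:
By the outcome, as a careful person would: the job done as asked, in the order asked, and still so for the second after the job is handed in, while the arm keeps its last pose, push and grip.
It also fails if it takes over 43 s, if anything falls off the work surface, if the arm or the gripper's body presses on something with over 40 N, if the wrist force passes 120 N, or if a joint passes its speed limit or range.

## Working session

There is one attempt and no reset: what is moved stays moved. The work goes in short steps, Python scripts to look and compute and a tool call to move; the robot and the scene stay as the last step left them, time stands still between calls to the robot, and variables do not carry over. Pictures are saved under pics/ and viewed, about 8 in all and at most 12, crops included, and the job is handed in when it is done.

Besides the shell and the picture viewer there is one more tool, called after "Call:" as a command line: name --argument value ..., lists and objects as JSON in quotes. step_arm: Moves the arm, as the interface text tells. Its arguments: {"type":"object","properties":{"motion":{"type":"array","items":{"type":"number"}},"jaw":{"type":"number"},"newtons":{"type":"number"}},"required":["motion"]}

```bash
mkdir -p pics; ls
python3 - <<'E'
from cell import readout, capture, camera_model, manip, look_for
import cv2
for n in ("top","scene"):
    im=capture(n); cv2.imwrite(f"pics/{n}0.png",im[:,:,::-1])
    m=camera_model(n); print(n,m)
    for k in ("bracket","fixture","long_fence","short_fence","tee"):
        print(k,[(round(d['confidence'],2),[round(v) for v in d['extent']]) for d in look_for(k,n)][:4])
print(readout.get_obs())
E
```

```text
pics
top {'mtx': array([[525.67826277,   0.        , 325.55941426],
       [  0.        , 525.67826277, 237.04956962],
       [  0.        ,   0.        ,   1.        ]]), 'R': array([[ 0.00240309, -0.99999205, -0.00318265],
       [-0.99160249, -0.00197138, -0.12930819],
       [ 0.12930088,  0.00346667, -0.99159935]]), 't': array([  -8.20893147,  614.79681602, 1336.00836627])}
bracket [(0.9, [274, 228, 33, 29]), (0.87, [236, 272, 40, 37])]
fixture [(0.88, [391, 275, 68, 71])]
long_fence [(0.55, [396, 250, 52, 11])]
short_fence [(0.75, [367, 275, 10, 41]), (0.47, [393, 186, 38, 34])]
tee [(0.36, [512, 291, 76, 58])]
scene {'mtx': array([[509.68413304,   0.        , 314.61221773],
       [  0.        , 509.68413304, 230.75412788],
       [  0.        ,   0.        ,   1.        ]]), 'R': array([[-8.39465667e-01,  5.43412455e-01,  5.44843805e-04],
       [ 2.90420136e-01,  4.49489135e-01, -8.44757754e-01],
       [-4.59296787e-01, -7.08986898e-01, -5.35148615e-01]]), 't': array([ 501.9963561 , -118.69665602, 1556.58315698])}
bracket [(0.72, [329, 278, 42, 41]), (0.71, [402, 281, 41, 4
[... 309 characters left out ...]
65e+01, -1.03238924e-04,
        7.83518517e+01, -4.73257759e+00]), 'qd': array([ 0.0849319 ,  0.07471372, -0.14413825, -0.05280937,  0.14887067,
       -0.08305883]), 'tau': array([-1.56449901e-04, -4.17285097e+01, -3.60001874e+01,  7.75654265e-02,
        4.30360576e-02, -9.97584010e-06]), 'tool_pos': array([ 219.65817971, -611.76725058,  214.67841677]), 'tool_rot': array([[ 9.41155008e-01,  3.37975223e-01,  6.73776774e-06],
       [ 3.37975223e-01, -9.41155007e-01, -3.19181199e-05],
       [-4.44624981e-06,  3.23170969e-05, -9.99999999e-01]]), 'force': array([ 0.59797534, -0.37011928,  0.55897821]), 'moment': array([ 0.03497494, -0.04488392,  0.04936652]), 'finger_gap': 94.77018551728963}
```

View pics/top0.png

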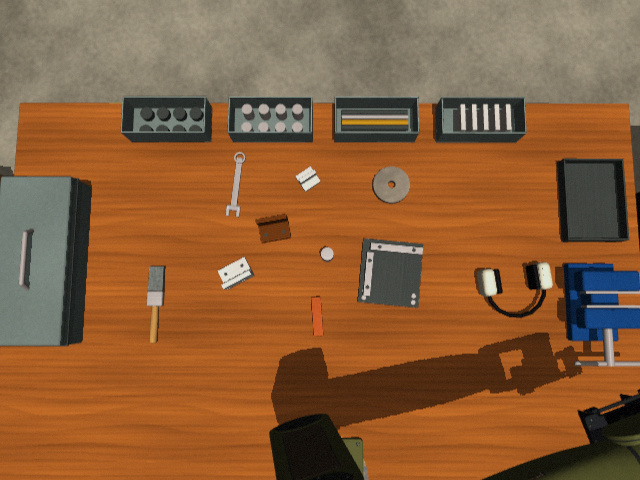

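View pics/scene0.png

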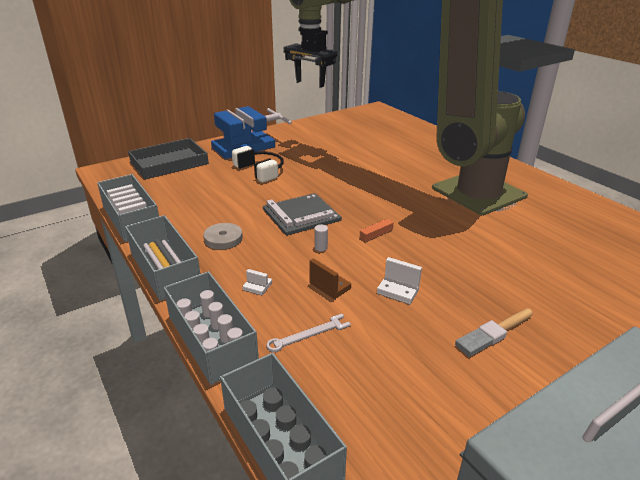

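The top view shows the aluminium bracket at (236,272), the brown decoy at (274,228) and the fixture at (391,273). The long fence is along the fixture's upper edge and the short fence is on its left. In the scene view the bracket's wall is on the robot side. Next I'll zoom in to measure.

Run:
```python
import cv2
im=cv2.imread("pics/top0.png")
a=cv2.resize(im[250:295,212:262],None,fx=8,fy=8,interpolation=cv2.INTER_CUBIC)
b=cv2.resize(im[232:312,350:430],None,fx=5,fy=5,interpolation=cv2.INTER_CUBIC)
import numpy as np
o=np.zeros((400,800,3),np.uint8); o[:360,:400]=a; o[:,400:]=b
cv2.imwrite("pics/crop0.png",o)
```

```text
(no output)
```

View pics/crop0.png

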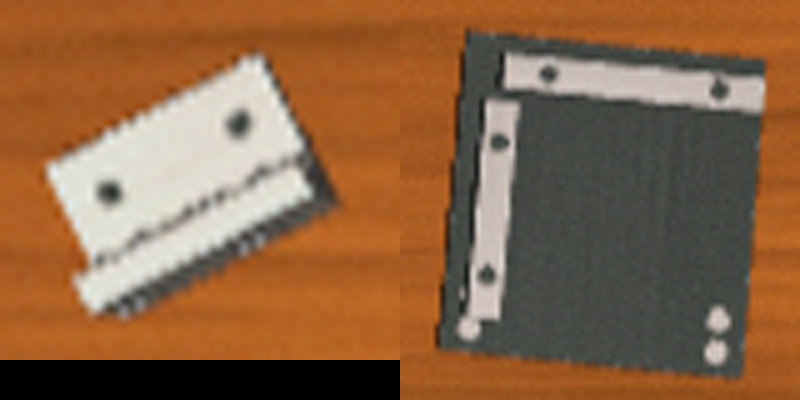

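```bash
cat > h.py <<'E'
import numpy as np, cv2
from cell import readout, capture, camera_model, manip, look_for
def unproj(m,uv,z):
    uv=np.atleast_2d(uv).astype(float); K=m['mtx']
    d=np.c_[(uv-K[:2,2])/[K[0,0],K[1,1]],np.ones(len(uv))]
    d=d@m['R']; c=-m['R'].T@m['t']
    return c+d*((z-c[2])/d[:,2])[:,None]
def proj(m,X):
    P=np.atleast_2d(X)@m['R'].T+m['t']; K=m['mtx']
    return P[:,:2]/P[:,2:]*[K[0,0],K[1,1]]+K[:2,2]
def fish(m,X):
    P=np.atleast_2d(X)@m['R'].T+m['t']; K=m['mtx']
    th=np.arctan2(np.hypot(P[:,0],P[:,1]),P[:,2]); ph=np.arctan2(P[:,1],P[:,0])
    return np.c_[np.cos(ph)*th,np.sin(ph)*th]*[K[0,0],K[1,1]]+K[:2,2]
def fit(m,px,loc,p0,pr=proj):
    """fit planar pose (x,y,yaw) of local points (with z) to pixels"""
    from scipy.optimize import least_squares
    px=np.array(px,float);loc=np.array(loc,float)
    r=least_squares(lambda p:(pr(m,place(p,loc))-px).ravel(),[p0[0],p0[1],p0[2]],x_scale=[10,10,.1])
    return r.x,np.abs(r.fun).max()
def place(p,loc):
    loc=np.atleast_2d(loc); c,s=np.cos(p[2]),np.sin(p[2])
    return np.c_[p[0]+c*loc[:,0]-s*loc[:,1],p[1]+s*loc[:,0]+c*loc[:,1],loc[:,2]]
E
python3 - <<'E'
from h import *
m=camera_model("top")
cb=lambda a:np.array(a)/8+[212-.44,250-.44]
cf=lambda a:(np.array(a)-[400,0])/5+[350-.4,232-.4]
fp=cf([[468,30],[765,60],[438,348],[742,378]])
fl=[[85,80,12],[85,-80,12],[-85,80,12],[-85,-80,12]]
p,e=fit(m,fp,fl,[500,-100,0]); print("fix",p,np.degrees(p[2]),e)
ip=cf([[517,104],[765,112]])
bp=cb([[48,165],[262,55],[75,278],[97,315],[318,195]])
bl=[[28,40,16],[28,-40,16],[-16,40,66],[-28,40,66],[-28,-40,66]]
q,e=fit(m,bp,bl,[500,200,.4]); print("br",q,np.degrees(q[2]),e)
print(m and -m['R'].T@m['t'], "wall grip",place(q,[[-22,0,66]]))
print("home",place(p,[[27,10,12],[5,10,78]]))
E
```

```text
fix [ 5.25118214e+02 -1.78195289e+02 -9.69597750e-02] -5.555385890028949 0.23104416694076235
br [5.22406657e+02 2.30120700e+02 4.90731438e-01] 28.116840259681762 0.422639201230254
[ 436.90672097  -11.62835945 1404.25715762] wall grip [[503.00291273 219.75273501  66.        ]]
home [[ 552.95947691 -170.85607187   12.        ]
 [ 531.06280909 -168.72629755   78.        ]]
```

The fits agree to within 0.5 px, so both poses hold. Next I work out the move to above the bracket.

```bash
cat >> h.py <<'E'
def plan(pos,yaw_y,n):
    """rows from the present pose to pos with tool down, tool y at yaw_y deg, in n rows (open loop)"""
    from scipy.spatial.transform import Rotation as R
    o=readout.get_obs(); P=o['tool_pos'].copy(); Rt=R.from_matrix(o['tool_rot'])
    y=np.radians(yaw_y); G=R.from_matrix(np.array([[-np.sin(y),np.cos(y),0],[np.cos(y),np.sin(y),0],[0,0,-1]]))
    out=[]
    for k in range(n,0,-1):
        d=Rt.inv().apply(np.array(pos)-P)/k; w=(Rt.inv()*G).as_rotvec()/k
        if np.linalg.norm(d)>50: d*=50/np.linalg.norm(d)
        a=np.degrees(np.linalg.norm(w))
        if a>8.5: w*=8.5/a
        P=P+Rt.apply(d); Rt=Rt*R.from_rotvec(w)
        out.append([*np.round(d/1000,4),*np.round(np.degrees(w),1)])
    for i,r in enumerate(out): print(str([float(v)+0. for v in r])[1:-1]+",", "" if (i+1)%8 else "\n")
    print("ends",P.round(1))
E
sed -i 's/\*np.round(d\/1000,4)/*np.round(d\/1000,4)/' h.py
python3 - <<'E'
from h import *
y=np.radians(28.1)
G=[[np.sin(-y),np.cos(y)],[np.cos(y),np.sin(y)]]
plan([503,220,200],28.1,20)
E
```

```text
0.0274, -0.0344, 0.0007, 0.0, 0.0, -4.9, 
0.0302, -0.0319, 0.0007, 0.0, 0.0, -4.9, 
0.0329, -0.0292, 0.0007, 0.0, 0.0, -4.9, 
0.0352, -0.0262, 0.0007, 0.0, 0.0, -4.9, 
0.0374, -0.0231, 0.0007, 0.0, 0.0, -4.9, 
0.0392, -0.0198, 0.0007, 0.0, 0.0, -4.9, 
0.0408, -0.0164, 0.0007, 0.0, 0.0, -4.9, 
0.042, -0.0129, 0.0007, 0.0, 0.0, -4.9, 

0.043, -0.0092, 0.0007, 0.0, 0.0, -4.9, 
0.0436, -0.0055, 0.0007, 0.0, 0.0, -4.9, 
0.0439, -0.0017, 0.0007, 0.0, 0.0, -4.9, 
0.0439, 0.002, 0.0007, 0.0, 0.0, -4.9, 
0.0436, 0.0058, 0.0007, 0.0, 0.0, -4.9, 
0.0429, 0.0095, 0.0007, 0.0, 0.0, -4.9, 
0.0419, 0.0131, 0.0007, 0.0, 0.0, -4.9, 
0.0406, 0.0167, 0.0007, 0.0, 0.0, -4.9, 

0.0391, 0.0201, 0.0007, 0.0, 0.0, -4.9, 
0.0372, 0.0234, 0.0007, 0.0, 0.0, -4.9, 
0.0351, 0.0265, 0.0007, 0.0, 0.0, -4.9, 
0.0327, 0.0294, 0.0007, 0.0, 0.0, -4.9, 
ends [503. 220. 200.]
```

Call:
step_arm --motion '[0.027,-0.034,0,0,0,-4.9,0.03,-0.032,0,0,0,-4.9,0.033,-0.029,0,0,0,-4.9,0.035,-0.026,0,0,0,-4.9,0.037,-0.023,0,0,0,-4.9,0.039,-0.02,0,0,0,-4.9,0.041,-0.016,0,0,0,-4.9,0.042,-0.013,0,0,0,-4.9]' --jaw 0.06

```text
time: 1.4
tool_pos: [331.2, -272.5, 214.0]
tool_rot: [[0.5, 0.866, 0.002], [0.866, -0.5, -0.002], [-0.0, 0.003, -1.0]]
force: [1.0, -0.4, 0.0]
finger_gap: 60.2
```

Call:
step_arm --motion '[0.043,-0.009,0,0,0,-4.9,0.044,-0.006,0,0,0,-4.9,0.044,-0.002,0,0,0,-4.9,0.044,0.002,0,0,0,-4.9,0.044,0.006,0,0,0,-4.9,0.043,0.01,0,0,0,-4.9,0.042,0.013,0,0,0,-4.9,0.041,0.017,0,0,0,-4.9]'

```text
time: 2.2
tool_pos: [438.5, 79.0, 217.1]
tool_rot: [[-0.186, 0.982, 0.014], [0.983, 0.186, -0.005], [-0.008, 0.013, -1.0]]
force: [-0.0, -0.6, 1.2]
finger_gap: 60.1
```

Run:
```python
from h import *
o=readout.get_obs(); print(o['time'],o['tool_pos'],o['tool_rot'][:,1],o['q'],o['finger_gap'])
plan([503,220,150],28.1,8)
```

```text
2.2 [438.49982919  79.00820127 217.05521009] [0.98243256 0.18615502 0.01313654] [  3.54285271 -20.80323313 119.72015889  -0.36607821  80.27912687
  -7.12427115] 60.11530457746607
0.0159, 0.0111, 0.0084, 0.1, 0.1, -2.2, 
0.0154, 0.0117, 0.0084, 0.1, 0.1, -2.2, 
0.015, 0.0123, 0.0084, 0.1, 0.1, -2.2, 
0.0145, 0.0129, 0.0084, 0.1, 0.1, -2.2, 
0.014, 0.0134, 0.0084, 0.1, 0.1, -2.2, 
0.0135, 0.0139, 0.0084, 0.1, 0.1, -2.2, 
0.0129, 0.0145, 0.0084, 0.1, 0.1, -2.2, 
0.0123, 0.0149, 0.0084, 0.1, 0.1, -2.2, 

ends [503. 220. 150.]
```

Call:
step_arm --motion '[0.016,0.011,0.008,0.1,0.1,-2.2,0.015,0.012,0.008,0.1,0.1,-2.2,0.015,0.012,0.008,0.1,0.1,-2.2,0.015,0.013,0.008,0.1,0.1,-2.2,0.014,0.013,0.008,0.1,0.1,-2.2,0.014,0.014,0.008,0.1,0.1,-2.2,0.013,0.014,0.008,0.1,0.1,-2.2,0.012,0.015,0.008,0.1,0.1,-2.2]'

```text
time: 3.0
tool_pos: [503.5, 232.7, 155.0]
tool_rot: [[-0.495, 0.869, 0.003], [0.869, 0.495, 0.005], [0.003, 0.005, -1.0]]
force: [-0.7, -0.3, 0.1]
finger_gap: 60.1
```

Run:
```python
from h import *
o=readout.get_obs(); print(o['tool_pos'],o['tool_rot'])
m=camera_model("wrist"); im=capture("wrist")[:,:,::-1].copy()
print(m, "\ncam pos",-m['R'].T@m['t'])
q=[522.4,230.1,.4907]
L=[[28,40,16],[28,-40,16],[-16,40,66],[-28,40,66],[-28,-40,66],[-16,-40,66]]
px=fish(m,place(q,L)); print(px.round(1))
cv2.imwrite("pics/w0.png",im)
for u,v in px: cv2.circle(im,(int(round(u)),int(round(v))),4,(0,255,0),1)
cv2.imwrite("pics/w0m.png",im)
```

```text
[503.49034079 232.67576023 155.03313063] [[-0.49460708  0.8691097   0.00348728]
 [ 0.86911292  0.49458911  0.00493319]
 [ 0.00256271  0.00547083 -0.99998175]]
{'mtx': array([[371.64829954,   0.        , 322.23151591],
       [  0.        , 371.64829954, 238.28501343],
       [  0.        ,   0.        ,   1.        ]]), 'R': array([[ 0.86922512,  0.49439793,  0.00428647],
       [ 0.47252138, -0.83325191,  0.28707978],
       [ 0.14550336, -0.24751151, -0.95789708]]), 't': array([-552.85667089,  -59.32083303,  319.50032576])} 
cam pos [462.0988999  302.98200301 325.44804578]
[[374.2 194.4]
 [368.4 281.5]
 [322.7 204.6]
 [305.8 204.2]
 [304.6 305.4]
 [319.9 305.8]]
```

View pics/w0m.png

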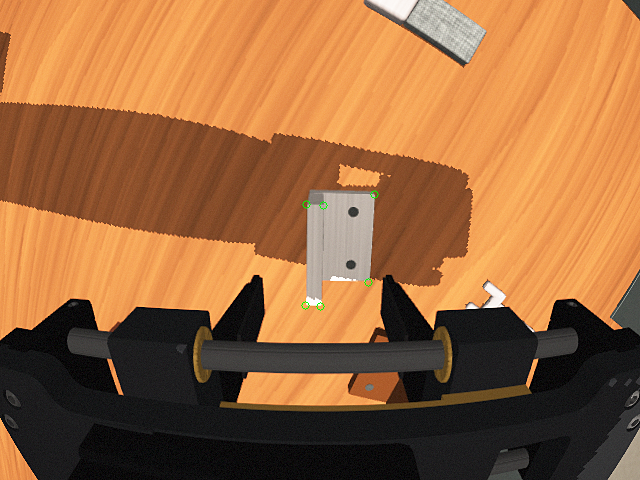

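The fisheye projection of the estimate lands on the bracket (wall top around (307-321, 204-305), foot edge at (368-374, 194-281)) to within about 2 px. Next I move over the wall and go down.

Run:
```python
from h import *
plan([503,219.8,90],28.1,6)
```

```text
-0.0021, -0.0014, 0.0106, 0.0, 0.0, 0.3, 
-0.0021, -0.0013, 0.0106, 0.0, 0.0, 0.3, 
-0.0021, -0.0013, 0.0106, 0.0, 0.0, 0.3, 
-0.0021, -0.0013, 0.0106, 0.0, 0.0, 0.3, 
-0.0021, -0.0013, 0.0106, 0.0, 0.0, 0.3, 
-0.0021, -0.0013, 0.0106, 0.0, 0.0, 0.3, 
ends [503.  219.8  90. ]
```

Call:
step_arm --motion '[-0.002,-0.001,0.01,0,0,0.3,-0.002,-0.001,0.01,0,0,0.3,-0.002,-0.001,0.01,0,0,0.3,-0.002,-0.001,0.01,0,0,0.3,-0.002,-0.001,0.01,0,0,0.3,-0.002,-0.001,0.005,0,0,0.3,0,0,0,0,0,0]'

```text
time: 3.75
tool_pos: [502.9, 217.8, 93.1]
tool_rot: [[-0.464, 0.886, 0.0], [0.886, 0.464, 0.004], [0.004, 0.002, -1.0]]
force: [-0.3, -0.5, 0.1]
finger_gap: 59.8
```

Run:
```python
from h import *
o=readout.get_obs(); print(o['tool_pos'],o['tool_rot'][:,1])
plan([503,219.8,27],28.1,8)
```

```text
[502.90605288 217.77826031  93.06158565] [0.88602382 0.46363389 0.00232479]
0.0002, 0.0001, 0.0083, 0.0, 0.0, -0.1, 
0.0002, 0.0001, 0.0083, 0.0, 0.0, -0.1, 
0.0002, 0.0001, 0.0083, 0.0, 0.0, -0.1, 
0.0002, 0.0001, 0.0083, 0.0, 0.0, -0.1, 
0.0002, 0.0001, 0.0083, 0.0, 0.0, -0.1, 
0.0002, 0.0001, 0.0083, 0.0, 0.0, -0.1, 
0.0002, 0.0001, 0.0083, 0.0, 0.0, -0.1, 
0.0002, 0.0001, 0.0083, 0.0, 0.0, -0.1, 

ends [503.  219.8  27. ]
```

Call:
step_arm --motion '[0.001,0,0.009,0,0,-0.2,0.001,0,0.009,0,0,-0.2,0,0,0.009,0,0,-0.2,0,0,0.009,0,0,-0.2,0,0,0.009,0,0,0,0,0,0.009,0,0,0,0,0,0.009,0,0,0,0,0,0.001,0,0,0]'

```text
time: 4.55
tool_pos: [502.3, 220.4, 23.9]
tool_rot: [[-0.477, 0.879, 0.001], [0.879, 0.477, 0.005], [0.004, 0.003, -1.0]]
force: [-0.4, -1.0, 0.1]
finger_gap: 60.0
```

Call:
step_arm --motion '[0,0,0,0,0,0,0,0,0,0,0,0,0,0,0,0,0,0,0,0,0,0,0,0,0,0,0,0,0,0,0,0,0,0,0,0,0,0,0,0,0,0,0,0,0,0,0,0]' --jaw 0 --newtons 50

```text
time: 5.35
tool_pos: [503.7, 220.8, 25.4]
tool_rot: [[-0.477, 0.879, 0.004], [0.879, 0.477, 0.006], [0.003, 0.007, -1.0]]
force: [-0.6, 0.2, -1.6]
finger_gap: 11.7
```

Gripped: gap 11.7 mm on a 12 mm wall. Lift.

Call:
step_arm --motion '[0,0,-0.01,0,0,0,0,0,-0.02,0,0,0,0,0,-0.025,0,0,0,0,0,-0.025,0,0,0,0,0,-0.02,0,0,0,0,0,-0.005,0,0,0]'

```text
time: 5.95
tool_pos: [499.5, 218.9, 132.0]
tool_rot: [[-0.477, 0.879, -0.005], [0.879, 0.477, 0.003], [0.005, -0.003, -1.0]]
force: [0.1, 0.3, -2.7]
finger_gap: 11.6
```

Run:
```python
from h import *
o=readout.get_obs(); print(o['tool_pos'],o['tool_rot'],o['force'],o['finger_gap'])
t=place([525.1,-178.2,-.09696],[[5-15,10-15,0]])[0]; t[2]=125; print(t)
plan(t,-5.6,16)
```

```text
[499.52309329 218.92914146 132.03069529] [[-0.47723535  0.87876037 -0.00516108]
 [ 0.87876179  0.4772525   0.00278867]
 [ 0.00491371 -0.00320451 -0.99998279]] [ 0.09905723  0.26206633 -2.72051105] 11.621295139376329
[ 514.66292866 -182.20843383  125.        ]
-0.0225, -0.0111, 0.0004, 0.0, 0.0, 2.1, 
-0.0229, -0.0103, 0.0004, 0.0, 0.0, 2.1, 
-0.0233, -0.0094, 0.0004, 0.0, 0.0, 2.1, 
-0.0236, -0.0086, 0.0004, 0.0, 0.0, 2.1, 
-0.0239, -0.0077, 0.0004, 0.0, 0.0, 2.1, 
-0.0242, -0.0068, 0.0004, 0.0, 0.0, 2.1, 
-0.0244, -0.0059, 0.0004, 0.0, 0.0, 2.1, 
-0.0246, -0.005, 0.0004, 0.0, 0.0, 2.1, 

-0.0248, -0.004, 0.0004, 0.0, 0.0, 2.1, 
-0.0249, -0.0031, 0.0004, 0.0, 0.0, 2.1, 
-0.025, -0.0022, 0.0004, 0.0, 0.0, 2.1, 
-0.0251, -0.0013, 0.0004, 0.0, 0.0, 2.1, 
-0.0251, -0.0003, 0.0004, 0.0, 0.0, 2.1, 
-0.0251, 0.0006, 0.0004, 0.0, 0.0, 2.1, 
-0.025, 0.0015, 0.0004, 0.0, 0.0, 2.1, 
-0.025, 0.0025, 0.0004, 0.0, 0.0, 2.1, 

ends [ 514.7 -182.2  125. ]
```

Call:
step_arm --motion '[-0.022,-0.011,0,0,0,2.1,-0.023,-0.01,0,0,0,2.1,-0.023,-0.009,0,0,0,2.1,-0.024,-0.009,0,0,0,2.1,-0.024,-0.008,0,0,0,2.1,-0.024,-0.007,0,0,0,2.1,-0.024,-0.006,0,0,0,2.1,-0.025,-0.005,0,0,0,2.1]'

```text
time: 6.75
tool_pos: [502.4, 14.2, 127.3]
tool_rot: [[-0.198, 0.98, -0.012], [0.98, 0.198, 0.004], [0.006, -0.011, -1.0]]
force: [0.3, 0.2, -2.5]
finger_gap: 11.8
```

Call:
step_arm --motion '[-0.025,-0.004,0,0,0,2.1,-0.025,-0.003,0,0,0,2.1,-0.025,-0.002,0,0,0,2.1,-0.025,-0.001,0,0,0,2.1,-0.025,0,0,0,0,2.1,-0.025,0.001,0,0,0,2.1,-0.02,0.001,0,0,0,2.1,-0.01,0.001,0,0,0,1]'

```text
time: 7.55
tool_pos: [503.1, -174.0, 118.6]
tool_rot: [[0.089, 0.996, -0.025], [0.996, -0.089, 0.007], [0.005, -0.025, -1.0]]
force: [0.2, 0.3, -2.6]
finger_gap: 11.6
```

Run:
```python
from h import *
o=readout.get_obs(); print(o['tool_pos'],o['tool_rot'])
t=place([525.1,-178.2,-.09696],[[5-15,10-15,0]])[0]; t[2]=75
plan(t,-5.6,6)
m=camera_model("wrist"); im=capture("wrist")[:,:,::-1].copy(); cv2.imwrite("pics/w1.png",im)
np.save("w1.npy",m,allow_pickle=True)
L=[[85,80,12],[-85,80,12],[-85,-80,12],[55,50,26],[55,-80,26],[-60,50,26]]
px=fish(m,place([525.1,-178.2,-.09696],L));print(px.round(1))
for u,v in px: cv2.circle(im,(int(round(u)),int(round(v))),4,(0,255,0),1)
cv2.imwrite("pics/w1m.png",im)
```

```text
[ 503.08226673 -173.98893102  118.55374344] [[ 0.08940259  0.99568829 -0.02473895]
 [ 0.99598334 -0.08925083  0.00717421]
 [ 0.0049353  -0.02528097 -0.9996682 ]]
-0.0012, 0.0022, 0.0072, -0.2, 0.0, 0.1, 
-0.0012, 0.0022, 0.0072, -0.2, 0.0, 0.1, 
-0.0012, 0.0022, 0.0072, -0.2, 0.0, 0.1, 
-0.0012, 0.0021, 0.0072, -0.2, 0.0, 0.1, 
-0.0012, 0.0021, 0.0072, -0.2, 0.0, 0.1, 
-0.0012, 0.0021, 0.0072, -0.2, 0.0, 0.1, 
ends [ 514.7 -182.2   75. ]
[[466.9 141.1]
 [243.9 135.7]
 [253.2 326. ]
 [433.  180.1]
 [417.3 336.6]
 [274.1 177. ]]
```

View pics/w1m.png

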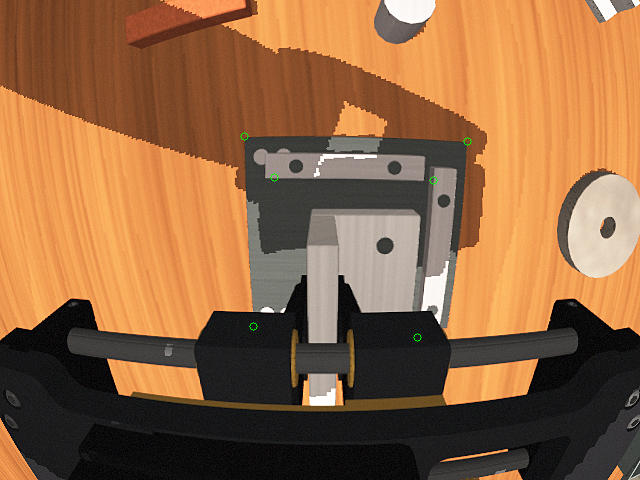

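The wrist view agrees with the fixture estimate: plate corners at (245,136) and (467,141), fence inner corner near (428,180). The bracket is held upright. The tool is tilted about 1.4°, which I correct on the way down.

Call:
step_arm --motion '[-0.001,0.002,0.007,-0.3,0,0.1,-0.001,0.002,0.007,-0.3,0,0.1,-0.001,0.002,0.007,-0.3,0,0.1,-0.001,0.002,0.007,-0.3,0,0.1,-0.001,0.002,0.007,-0.2,0,0.1,-0.001,0.001,0.005,-0.1,0,0,0,0,0,0,0,0]'

```text
time: 8.3
tool_pos: [512.4, -177.9, 72.3]
tool_rot: [[0.095, 0.995, -0.0], [0.995, -0.095, 0.007], [0.007, -0.001, -1.0]]
force: [-0.1, 0.6, -1.9]
finger_gap: 12.0
```

Run:
```python
from h import *
o=readout.get_obs(); print(o['tool_pos'],o['tool_rot'],o['force'],o['moment'])
t=place([525.1,-178.2,-.09696],[[5-8,10-8,0]])[0]; t[2]=42; print(t)
plan(t,-5.6,6)
```

```text
[ 512.37675999 -177.91288679   72.33513751] [[ 9.48552966e-02  9.95490969e-01 -4.50706411e-04]
 [ 9.95466745e-01 -9.48498039e-02  7.03382117e-03]
 [ 6.95935604e-03 -1.11585844e-03 -9.99975161e-01]] [-0.14777835  0.55263663 -1.85472975] [ 0.00070676 -0.02510573  0.02265085]
[ 522.30770711 -175.91896944   42.        ]
0.0005, 0.0016, 0.0051, 0.0, -0.1, 0.0, 
0.0005, 0.0016, 0.0051, 0.0, -0.1, 0.0, 
0.0005, 0.0016, 0.0051, 0.0, -0.1, 0.0, 
0.0005, 0.0016, 0.0051, 0.0, -0.1, 0.0, 
0.0005, 0.0016, 0.0051, 0.0, -0.1, 0.0, 
0.0005, 0.0016, 0.0051, 0.0, -0.1, 0.0, 
ends [ 522.3 -175.9   42. ]
```

Call:
step_arm --motion '[0,0.002,0.005,0,-0.1,0,0,0.002,0.005,0,-0.1,0,0,0.002,0.005,0,-0.1,0,0,0.001,0.005,0,-0.1,0,0,0.001,0.005,0,0,0,0,0.001,0.003,0,0,0,0,0,0,0,0,0]'

```text
time: 9.0
tool_pos: [522.8, -178.9, 42.4]
tool_rot: [[0.095, 0.996, -0.0], [0.996, -0.095, -0.001], [-0.001, -0.0, -1.0]]
force: [0.3, 0.1, -2.5]
finger_gap: 11.8
```

Run:
```python
from h import *
o=readout.get_obs(); print(o['tool_pos'],o['tool_rot'],o['force'],o['moment'])
m=camera_model("wrist"); im=capture("wrist")[:,:,::-1].copy(); cv2.imwrite("pics/w2.png",im)
np.save("w2.npy",m,allow_pickle=True)
cv2.imwrite("pics/w2c.png",cv2.resize(im[110:330,230:480],None,fx=3,fy=2.7,interpolation=cv2.INTER_CUBIC))
```

```text
[ 522.79314423 -178.90605291   42.36998857] [[ 9.47286030e-02  9.95503124e-01 -1.49916932e-04]
 [ 9.95502712e-01 -9.47287005e-02 -9.07580533e-04]
 [-9.17700692e-04 -6.32688767e-05 -9.99999577e-01]] [ 0.2866144   0.08897645 -2.48208762] [-0.03207256 -0.09877732  0.0121681 ]
```

View pics/w2c.png

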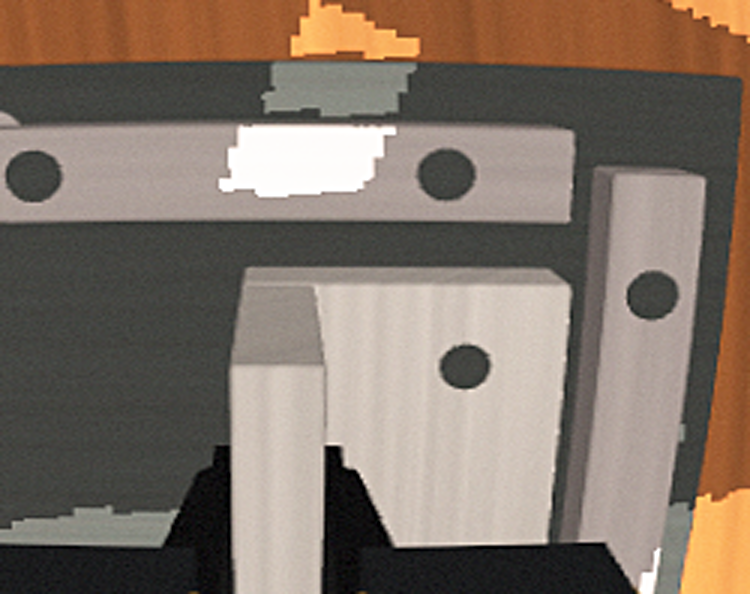

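The crop shows the foot hovering just inside the corner. Its long edge runs (570,285)→(550,540) beside the long fence edge (613,175)→(580,540), and its end is parallel to the short fence. I'll back-project these edges to compare yaw and gaps.

```bash
cat >> h.py <<'E'
def unfish(m,uv,z):
    K=m['mtx'];d=(np.atleast_2d(uv)-K[:2,2])/K[0,0]; th=np.hypot(*d.T); 
    r=np.c_[d/th[:,None]*np.sin(th)[:,None],np.cos(th)]@m['R']; c=-m['R'].T@m['t']
    return c+r*((z-c[2])/r[:,2])[:,None]
E
python3 - <<'E'
from h import *
m=np.load("w2.npy",allow_pickle=True).item()
c=lambda a:np.array(a)/[3,2.7]+[230-.33,110-.3]
for n,a,z in [("shortfence top",[[2,222],[570,222]],26),("foot end",[[318,283],[570,286]],33),("longfence",[[613,178],[580,540]],26),("long fence bottom",[[588,240],[566,515]],12),("foot edge",[[570,288],[550,540]],33),("wall top left",[[231,365],[233,590]],83),("wall right",[[325,365],[323,590]],83)]:
    P=unfish(m,c(a),z); d=P[1]-P[0]
    F=(P[:,:2]-[525.1,-178.2])@np.array([[np.cos(-.09696),-np.sin(-.09696)],[np.sin(-.09696),np.cos(-.09696)]])
    print(n,"fixture xy",F.round(1).tolist(),"dir",np.degrees(np.arctan2(d[1],d[0])).round(2))
E
```

```text
shortfence top fixture xy [[-50.4, 49.3], [47.8, 49.6]] dir -5.4
foot end fixture xy [[3.9, 38.8], [46.7, 38.6]] dir -5.84
longfence fixture xy [[55.1, 58.4], [55.8, -18.8]] dir -95.1
long fence bottom fixture xy [[55.4, 43.5], [56.4, -19.7]] dir -94.63
foot edge fixture xy [[46.7, 38.2], [47.7, -14.9]] dir -94.47
wall top left fixture xy [[-8.5, 39.1], [-8.7, 3.9]] dir -95.91
wall right fixture xy [[3.0, 39.1], [3.4, 3.9]] dir -94.97
```

Call:
step_arm --motion '[0,0,0.002,0,0,0,0,0,0.002,0,0,0,0,0,0.001,0,0,0,0,0,0.001,0,0,0]'

```text
time: 9.45
tool_pos: [523.4, -179.3, 37.5]
tool_rot: [[0.095, 0.995, 0.001], [0.995, -0.095, -0.002], [-0.001, 0.001, -1.0]]
force: [-2.0, 0.2, 4.7]
finger_gap: 11.7
```

Contact on the plate came at the expected height: z 37.5 with the vertical force rising. Next I slide to the corner.

Call:
step_arm --motion '[0.003,0.002,0,0,0,0,0.003,0.002,0,0,0,0,0.002,0.002,0,0,0,0,0,0,0.0005,0,0,0]'

```text
time: 9.85
tool_pos: [531.3, -171.4, 37.5]
tool_rot: [[0.095, 0.995, 0.003], [0.995, -0.095, -0.002], [-0.002, 0.003, -1.0]]
force: [-0.6, 0.2, 2.5]
finger_gap: 11.6
```

Call:
step_arm --motion '[0.002,0,0.0005,0,0,0,0.001,0,0.0005,0,0,0,0.001,0,0.0005,0,0,0]'

```text
time: 10.15
tool_pos: [531.6, -169.0, 37.7]
tool_rot: [[0.094, 0.996, 0.001], [0.996, -0.094, -0.006], [-0.006, 0.002, -1.0]]
force: [-4.3, -3.7, 4.0]
finger_gap: 11.8
```

Call:
step_arm --motion '[0.001,0.001,0.0005,0,0,0,0.001,0.001,0.001,0,0,0,0.001,0.001,0.001,0,0,0,0.001,0.001,0.001,0,0,0]'

```text
time: 10.55
tool_pos: [531.8, -169.0, 38.2]
tool_rot: [[0.094, 0.995, -0.01], [0.995, -0.095, -0.011], [-0.012, -0.009, -1.0]]
force: [-10.1, -3.8, 10.2]
finger_gap: 11.4
```

Run:
```python
from h import *
o=readout.get_obs(); print(o['tool_pos'],o['tool_rot'],o['force'],o['moment'],o['finger_gap'])
```

```text
[ 531.78524974 -169.02144878   38.15001878] [[ 0.09439606  0.99547941 -0.01049396]
 [ 0.99546703 -0.09450732 -0.01066574]
 [-0.01160928 -0.00943959 -0.99988805]] [-10.08043481  -3.78523708  10.20127864] [-0.22290989  1.26937939 -0.07002966] 11.3734628280948
```

The tool tilts about 0.6° under the push, because it acts above the fences and lifts the far edges. I counter the tilt and press down harder.

Call:
step_arm --motion '[0,0,0.002,-0.6,0.7,0,0,0,0.002,-0.4,0.4,0,0.001,0,0.002,-0.2,0.2,0]'

```text
time: 10.85
tool_pos: [531.5, -169.3, 37.5]
tool_rot: [[0.094, 0.996, 0.01], [0.996, -0.094, 0.009], [0.01, 0.009, -1.0]]
force: [-8.9, -2.3, 11.9]
finger_gap: 12.0
```

Run:
```python
from h import *
o=readout.get_obs(); print(o['tool_pos'],o['tool_rot'],o['force'],o['moment'],o['finger_gap'])
```

```text
[ 531.49795923 -169.29343206   37.472253  ] [[ 0.09371714  0.99555055  0.00980855]
 [ 0.99555101 -0.09380468  0.00888127]
 [ 0.00976184  0.00893259 -0.99991245]] [-8.85823493 -2.33168757 11.87588845] [-1.10529147  1.77408486 -0.06681183] 11.979527172167932
```

Call:
step_arm --motion '[0.001,0.001,0.003,0.4,-0.5,0,0.002,0.001,0.004,0,0,0,0.002,0.001,0.004,0,0,0]'

```text
time: 11.15
tool_pos: [531.8, -169.2, 37.8]
tool_rot: [[0.093, 0.996, -0.011], [0.996, -0.093, -0.006], [-0.007, -0.011, -1.0]]
force: [-20.7, -4.9, 27.9]
finger_gap: 11.8
```

Run:
```python
from h import *
o=readout.get_obs(); print(o['tool_pos'],o['tool_rot'],o['force'],o['moment'],o['finger_gap'])
```

```text
[ 531.78397455 -169.23650231   37.76890819] [[ 0.09341171  0.9955639  -0.01125897]
 [ 0.99560592 -0.09347828 -0.00553715]
 [-0.00656505 -0.01069227 -0.99992128]] [-20.72976373  -4.90275088  27.87234208] [-0.03492884  2.79325453 -0.19099747] 11.805308207540689
```

Call:
step_arm --motion '[0.003,0.001,0.004,-0.5,0.3,0,0.003,0.001,0.004,-0.3,0.2,0,0.003,0.001,0.004,-0.3,0.2,0]' --newtons 60

```text
time: 11.45
tool_pos: [531.7, -169.1, 37.6]
tool_rot: [[0.093, 0.996, -0.004], [0.996, -0.093, -0.008], [-0.009, -0.003, -1.0]]
force: [-19.6, -7.3, 25.5]
finger_gap: 11.5
```

Run:
```python
from h import *
for i in range(3):
    o=readout.get_obs(); print(o['tool_pos'],o['tool_rot'][2],o['force'],o['moment'],o['finger_gap'])
    im=capture("wrist")[:,:,::-1].copy()
print(readout.get_obs()['force'])
cv2.imwrite("pics/w3.png",im)
np.save("w3.npy",camera_model("wrist"),allow_pickle=True)
cv2.imwrite("pics/w3c.png",cv2.resize(im[110:330,230:480],None,fx=3,fy=2.7,interpolation=cv2.INTER_CUBIC))
```

```text
[ 531.71805624 -169.13423643   37.60995495] [-0.00874056 -0.00344814 -0.99995586] [-19.63584205  -7.34964898  25.51605462] [-0.67088482  3.03118762 -0.20848884] 11.50838804435041
[ 531.72079045 -169.10606797   37.60956443] [-0.00878542 -0.00335508 -0.99995578] [-19.16060521  -8.13667715  25.43161135] [-0.65309222  2.96266045 -0.22463233] 11.944388696313387
[ 531.71857577 -169.10324606   37.59852841] [-0.00868564 -0.00344668 -0.99995634] [-20.04928088  -7.00618654  25.15288657] [-0.66365073  2.97552016 -0.1626527 ] 11.946679943510931
[-19.42954008  -8.68733484  24.99761302]
```

View pics/w3c.png

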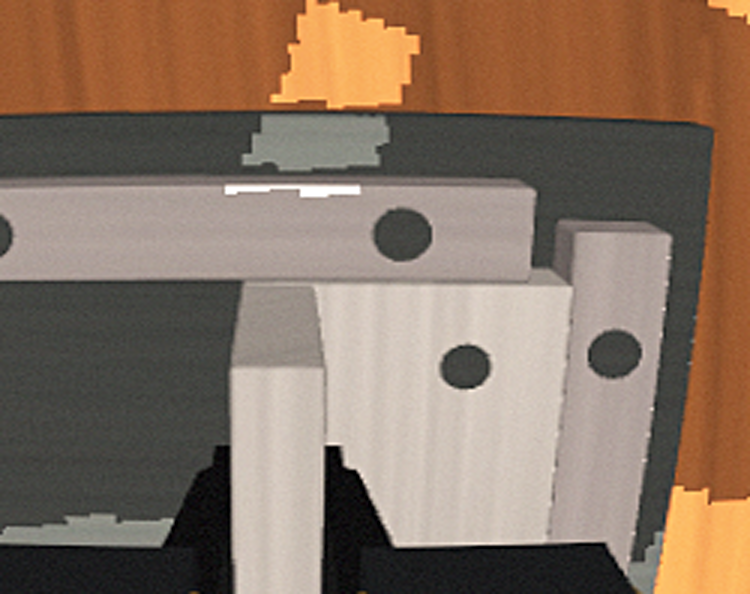

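The crop shows the foot against both fences: its end touches along row ~282 and its edge along col ~570. The tool is still tilted about 0.5°, so the foot may not be quite flat. I trim that out with more down force.

Call:
step_arm --motion '[0.003,0.001,0.005,-0.3,0.6,0,0.003,0.001,0.006,-0.3,0.4,0,0.003,0.001,0.006,-0.3,0.4,0]'

```text
time: 11.9
tool_pos: [531.7, -169.2, 37.3]
tool_rot: [[0.092, 0.996, -0.002], [0.996, -0.092, 0.003], [0.002, -0.002, -1.0]]
force: [-26.8, -1.6, 37.5]
finger_gap: 11.5
```

```bash
cat > st.py <<'E'
from h import *
o=readout.get_obs(); print(o['time'],o['tool_pos'].round(2),o['tool_rot'][2].round(4),np.degrees(np.arctan2(o['tool_rot'][1,1],o['tool_rot'][0,1])).round(2),o['force'].round(1),o['moment'].round(2),o['finger_gap'])
E
python3 st.py
```

```text
11.9 [ 531.66 -169.21   37.3 ] [ 0.0024 -0.0024 -1.    ] -5.27 [-26.8  -1.6  37.5] [-0.88  3.99 -0.26] 11.532052936599705
```

Call:
step_arm --motion '[0.006,0,0.005,-0.1,0.5,0,0.006,0,0.005,-0.2,0.5,0,0.006,0,0.005,-0.2,0.5,0]'

```text
time: 12.2
tool_pos: [531.7, -169.0, 37.4]
tool_rot: [[0.089, 0.996, 0.002], [0.996, -0.089, -0.005], [-0.005, 0.002, -1.0]]
force: [-18.9, -17.4, 26.2]
finger_gap: 11.7
```

```bash
python3 st.py
```

```text
12.2 [ 531.73 -169.05   37.43] [-0.0049  0.0024 -1.    ] -5.12 [-18.9 -17.4  26.2] [-2.34  3.57 -0.49] 11.670128870181962
```

```bash
cat > edge.py <<'E'
from h import *
import sys
def edges(m,im,fx):
    g=cv2.GaussianBlur(cv2.cvtColor(im,cv2.COLOR_BGR2GRAY),(0,0),.8).astype(np.float32)
    S=[("plate +y",[-75,80,12],[78,80,12]),("shortf inner",[-55,50,26],[-18,50,26]),("plate +x",[85,76,12],[85,0,12]),("longf outer",[73,48,26],[73,0,26]),("shortf outer",[-50,68,26],[50,68,26]),
       ("foot +x",[55,46,28],[55,-5,28]),("foot +y",[14,50,28],[44,50,28]),("wall -x",[-1,45,78],[-1,15,78]),("wall +x",[11,45,78],[11,15,78])]
    for n,a,b in S:
        a,b=np.array(a,float),np.array(b,float); d=(b-a)/np.linalg.norm(b-a); nv=np.array([-d[1],d[0],0])
        s=np.linspace(0,1,60)[:,None]; t=np.arange(-4,4.01,.1)
        G=(a+(b-a)*s)[:,None,:]+nv*t[None,:,None]
        px=fish(m,place(fx,G.reshape(-1,3))).astype(np.float32).reshape(60,len(t),2)
        v=cv2.remap(g,px[...,0],px[...,1],cv2.INTER_LINEAR)
        k=np.abs(np.gradient(cv2.GaussianBlur(v,(0,0),sigmaX=3,sigmaY=1),axis=1)); e=t[k.argmax(1)]
        x=(s[:,0]*np.linalg.norm(b-a)); ok=np.ones(60,bool)
        for _ in range(4):
            p=np.polyfit(x[ok],e[ok],1); r=e-np.polyval(p,x); ok=np.abs(r)<max(.25,2*np.median(np.abs(r)))
        print(f"{n:13s} yaw {np.degrees(fx[2]+p[0]):.2f} off {np.polyval(p,x.mean()):.2f} inl {ok.sum()} rms {r[ok].std():.2f}")
if __name__=="__main__":
    fx=[525.1,-178.2,-.09696]
    im=capture("wrist")[:,:,::-1].copy(); m=camera_model("wrist"); cv2.imwrite(sys.argv[1],im)
    edges(m,im,fx)
E
python3 edge.py pics/w4.png; python3 st.py
```

```text
plate +y      yaw -5.46 off 0.03 inl 51 rms 0.06
shortf inner  yaw -5.29 off -0.46 inl 60 rms 0.03
plate +x      yaw -5.51 off -0.29 inl 60 rms 0.08
longf outer   yaw -5.45 off -0.19 inl 60 rms 0.06
shortf outer  yaw -5.40 off -0.76 inl 52 rms 0.08
foot +x       yaw -5.45 off -0.38 inl 54 rms 0.08
foot +y       yaw -5.44 off -0.71 inl 53 rms 0.03
wall -x       yaw -5.43 off 0.16 inl 60 rms 0.07
wall +x       yaw -6.16 off 0.02 inl 55 rms 0.10
12.25 [ 531.71 -169.06   37.4 ] [-0.0049  0.0024 -1.    ] -5.13 [-19.4 -18.4  24.9] [-2.47  3.59 -0.43] 12.051330651995448
```

The foot's yaw (-5.45°) now matches the fences (-5.40 to -5.45°), and both gaps are under 0.3 mm. One final trim presses it flatter.

Call:
step_arm --motion '[0.005,0,0.007,-0.2,0.7,0,0.006,0,0.007,-0.2,0.6,0,0.006,0,0.007,-0.2,0.6,0]'

```text
time: 12.55
tool_pos: [531.8, -169.1, 37.3]
tool_rot: [[0.088, 0.996, 0.003], [0.996, -0.088, -0.0], [-0.0, 0.003, -1.0]]
force: [-24.0, -14.7, 36.4]
finger_gap: 11.5
```

```bash
python3 st.py;python3 edge.py pics/w5.png; python3 st.py
```

```text
12.55 [ 531.76 -169.1    37.29] [-1.0e-04  3.3e-03 -1.0e+00] -5.07 [-24.  -14.7  36.4] [-2.19  4.79 -0.55] 11.538550245382327
plate +y      yaw -5.47 off -0.05 inl 51 rms 0.06
shortf inner  yaw -5.38 off -0.48 inl 60 rms 0.05
plate +x      yaw -5.42 off -0.25 inl 57 rms 0.07
longf outer   yaw -5.48 off -0.20 inl 60 rms 0.06
shortf outer  yaw -5.40 off -0.81 inl 57 rms 0.07
foot +x       yaw -5.49 off -0.40 inl 55 rms 0.08
foot +y       yaw -5.30 off -0.76 inl 54 rms 0.03
wall -x       yaw -5.40 off 0.15 inl 60 rms 0.07
wall +x       yaw -6.16 off 0.01 inl 53 rms 0.08
12.6 [ 531.75 -169.09   37.29] [-1.0e-04  3.3e-03 -1.0e+00] -5.07 [-23.7 -15.2  37.1] [-2.16  4.79 -0.54] 11.9183257528673
```

```bash
python3 - <<'E'
from h import *
for i in range(10): a=capture("scene")
cv2.imwrite("pics/s1.png",cv2.resize(a[130:350,180:480,::-1],None,fx=2.6,fy=2.6,interpolation=cv2.INTER_CUBIC))
E
python3 st.py
```

```text
13.1 [ 531.77 -169.11   37.29] [-1.0e-04  3.4e-03 -1.0e+00] -5.08 [-24.3 -13.5  36.6] [-2.27  4.79 -0.53] 12.091092881314983
```

View pics/s1.png

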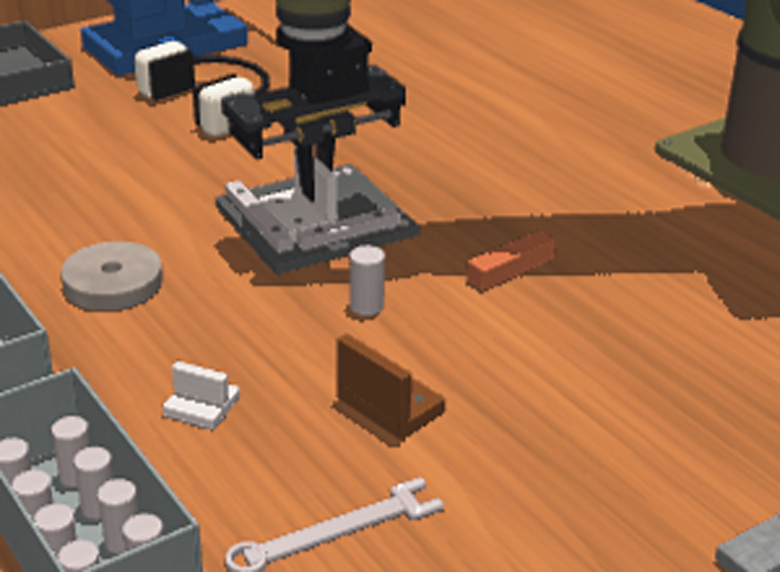

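The picture shows the bracket in the fixture corner, held at about (325,190). The other things stand where they were, and the hold stayed steady for 0.5 s, so I hand in.

```bash
python3 -c "
from h import *
print(manip.close_job())"; python3 st.py
```

```text
the job is handed in; nothing more can be done
None
the job is handed in; nothing more can be done
```

I gripped the aluminium bracket by its wall and set its foot on the fixture plate with the free long edge towards the long fence. I pressed it into the corner and handed the job in at about 13 s, still gripping and pressing.

**Last checks:**
- **Push:** about 24 N towards the long fence, 16 N towards the short fence and 37 N down. It held steady over a 0.5 s watch.
- **Flush:** in the wrist image the foot edges are at -5.3 to -5.5° and the fences at -5.4 to -5.5°. Both gaps measure under about 0.3 mm, which is as fine as the measurement goes.
- **Flat:** the tool tilt is about 0.2° or less. The finger-tip height of 37.3 mm matches the 37.4 mm expected. I worked out flatness from these figures and did not see it directly.
- **Other things:** the ones in the last scene view look undisturbed. The brush was mostly outside that picture.

**Disagreements:**
- The tool's own yaw ended at -5.1°, about 0.35° off the bracket, so the bracket turned slightly in the grip as it lined up with the fences.
- One wall edge read -6.2°, but the other wall edge and both foot edges agree with the fences, so I took it as a bad edge fit.

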